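# Clamp the lid of a press mould

### The arm

A 7-joint arm with a two-finger parallel gripper is mounted at the origin on the work surface. World frame = base frame: x ahead of the robot, y to its left, z up, the work surface at z = 0. Lengths are in mm, angles in rad, forces in N, time in s.
With the tool pointing down it reaches from about 400 to 850 mm from the base axis. Payload 4.5 kg.
Tool frame: the origin (TCP) lies midway between the tips of the shut fingers; the grasp point (between the pads) lies 19 mm behind it; z points along the fingers, y is the direction in which the jaws open and shut (so a half turn about z gives the same grasp; the last joint's range is limited). The gripper opens to 88 mm and grips with 3 to 60 N. Pads are 18 mm wide; open, the fingers measure 123 mm over their backs; the gripper's body (75 mm by 187 mm) begins 45 mm behind the grasp point.
Start: joints at [1.266, 0.689, -0.195, 1.565, 0.157, 0.902, -0.215], TCP at [207.752, -589.485, 238.743] pointing down, gripper open.
Joint ranges: [-3.01, 3.01], [-0.46, 2.08], [-1.47, 1.51], [0.13, 2.56], [-1, 4.14], [0.04, 2.09], [-2.66, 2.66]. Speed limits (rad/s): [2.57, 2.57, 3.14, 3.14, 3.14, 3.14, 3.14].

### API

Orientations are given as a unit quaternion [x, y, z, w].
In Python, from plant import telemetry, read_camera, camera_info, arm gives the robot as it stands.
- The arm moves only by the tool carry_out, never from a script. Its argument "motion" is a list of rows, each an object with "offset": the shift along the tool's x, y, z normalised to -1 to 1, where 1 is 0.15 m, a list of three; "dr": the turn, a rotation vector about the tool's x, y, z normalised to -1 to 1, where 1 is 180 degrees, a list of three. In form: [{"offset": [dx, dy, dz], "dr": [ax, ay, az]}, ...]. A call has 1 to 20 rows; each row shifts and turns the commanded pose from where the row before left it, along the tool's axes as they then stand; what a row does not reach is not made up. A row lasts 1/8 s, in which the tool goes at most 62.5 mm and 10.7 degrees, less where a joint would pass 70% of its speed; a pose out of reach is approached as far as the arm can. A call with a number of a shift or a turn outside -1 to 1 is refused whole. A call with a gripper value outside its range is refused whole. "jaw" is the opening, from 0 (shut) to 1 (fully open), set as the call begins (left out, the last holds). The fingers move at their own pace and stop on an object; the grip force is fixed at half the most. Time passes only in rows, so rows that do not move let the fingers close. It gives the time, the measured TCP pose, the force and the opening at its end, in the units of the state.
- telemetry.get_state(): the state, without advancing time (a new reading comes with each control period).
- read_camera(name): name is "side" or "top" or "wrist"; returns the picture (480x640x3 uint8, blue, green, red); there is no depth.
- camera_info(name): a dict with "fx", "fy", "cx", "cy" (pixels), "R" (3x3) and "t" (3): a world point X has camera coordinates R X + t. Camera axes: x right, y down, z forward; pixel columns grow to the right and rows downward; lengths in mm; the calibration is good to about 2 mm. The wrist camera is an equidistant fisheye: a pixel r from the principal point sees the ray r / f radians off the axis. A picture is of the moment at which its call begins: read the wrist's pose just before it. camera_info takes no time and is no camera call; for the wrist camera it gives the pose at the moment of the call.
- arm.job_done(): hands the job in, once; it reports no verdict.
The state is a dict: "t": time; "joint_positions": joint angles; "joint_velocities": joint speeds; "tau": joint torques, N m; "eef_pos": TCP position; "eef_rot": TCP orientation; "contact_force": force on the tool from outside, world axes, zero at the start; "torque": the same for the moment, N m; "width": finger opening in mm.
Only numpy, scipy, OpenCV 4.12 (cv2) and the standard library are available. Lean on these libraries where they do the work, as an engineer would, in place of code of your own. Each camera call takes 0.05 s, during which the arm holds its last target. There are 200 camera calls.

### The job

Clamp down the lid of the press mould: push the steel strap round with the back of a finger until it lies fully across the lid with its end in the latch slot, and only then push the cam lever all the way down. Only push: do not grip or force the strap or lever, do not lift or shift the lid, and leave the loose things around the clamp where they are. Finish with the hand clear.

Things in the scene. Friction and masses are not known exactly. Their poses are not given: they have to be found in the camera images.
- clamp: clamp bolted to the table: base plate 150 x 270 x 8 mm with an aluminium mould 106 (x) x 156 (y) mm under the lid. Origin: centre of the base's underside; z up, y along the length. At y = -105 mm the strap's pivot post, at y = +107 mm the latch post (36 x 30 mm) whose slot, open to the clamp's +x, takes the strap's end; its top plate is at z 109 mm, hinge cheeks up to z 119 mm and y 133 mm
- strap (a joint): angle of the strap, a steel bar turning level about its pivot. 0: fully over, at its stop, along the clamp's +y over the lid's middle, end in the slot. Grows as it swings away to the clamp's +x: it points along (sin q, cos q) in the clamp's x, y. Range 0 to 1.9, starts at 1.0 to 1.7. Light friction (0.12 N m, about 1 N at 110 mm from the pivot); stays where left
- strap_pivot (a point): point on the strap's vertical pivot axis, clamp (0, -105, 93) mm, mid height of the bar; axes of the strap: y along the bar to its free end, z up. The bar is 22 mm wide and 16 mm tall (z 85 to 101 mm, 12 mm above the lid), with a bolt head up to z 113 mm at the pivot and a rubber foot 22 mm across, 8 mm deep, under it 105 mm from the pivot
- strap_end (a point): middle of the strap's free end, 216 mm from the pivot, mid height of the bar (z 93 mm)
- lever (a joint): angle of the cam lever on the latch post. 0: standing up, leaning outwards (clamp +y), 70 degrees above level; grows as it is pushed outwards and down; 1.222: fully down at its stop, level, pointing along the clamp's +y. Elevation = 1.222 - q. Starts at 0.15 to 0.6. Friction 0.22 N m (about 3 N at 70 mm from the hinge), no spring: stays where left
- lever_hinge (a point): the lever's level hinge axis, mid lever, at clamp (0, 126, 112) mm. The lever is a straight bar 100 mm from hinge to tip, its outer 60 mm a black grip 26 mm wide and 10 mm thick, centred on the line from hinge to tip
- lever_tip (a point): middle of the lever's tip, 100 mm from the hinge
- lid: loose aluminium lid, plate 108 x 158 x 5 mm with a plug 8 mm deep inside the mould; 0.3 to 0.54 kg. Origin: centre of the plug's underside, 60 mm above the table; the lid's top is 73 mm above the table. Not to be moved
- nozzle_a: loose bystander: steel piping nozzle, a cone 32 mm across at its foot and 45 mm tall, standing on the robot's side of the clamp; origin at the centre of its underside
- nozzle_b: loose bystander: steel piping nozzle, a cone 32 mm across at its foot and 45 mm tall, standing beyond the clamp; origin at the centre of its underside
- cutter: loose bystander: thin steel pastry ring, 68 mm across and 40 mm tall, beyond the clamp under the strap's sweep; origin at the centre of its underside
- jar: loose bystander: amber glass jar with steel cap, 64 mm across, 100 mm tall, to the robot's left; origin at the centre of its underside
- cup: loose bystander: white cup, 76 mm across, 85 mm tall, to the robot's right; origin at the centre of its underside
- spatula: loose bystander: spatula, 240 mm long, lying to the robot's right; origin at its underside
- scraper: loose bystander: steel dough scraper 120 x 90 mm with a black grip 18 mm tall, lying to the robot's left; origin at the centre of its underside

How it is judged:
By the outcome, as a careful person would: the job done as asked, in the order asked, and still so for the second after the job is handed in, with the robot touching nothing.
It also fails if it takes over 51 s, if anything falls off the work surface, if the arm or the gripper's body presses on something with over 40 N, if the wrist force passes 120 N, or if a joint passes its speed limit or range.

## Working session

There is one attempt and no reset: what is moved stays moved. The work goes in short steps, Python scripts to look and compute and a tool call to move; the robot and the scene stay as the last step left them, time stands still between calls to the robot, and variables do not carry over. Pictures are saved under pics/ and viewed, about 8 in all and at most 12, crops included, and the job is handed in when it is done.

Besides the shell and the picture viewer there is one more tool, called after ">>>" as a command line: name --argument value ..., lists and objects as JSON in quotes. carry_out: Moves the arm, as the interface text tells. Its arguments: {"type":"object","properties":{"motion":{"type":"array","items":{"type":"object","properties":{"offset":{"type":"array","items":{"type":"number"}},"dr":{"type":"array","items":{"type":"number"}}}}},"jaw":{"type":"number"}},"required":["motion"]}

```bash
mkdir -p pics; ls
python3 - <<'E'
from plant import telemetry, read_camera, camera_info
import cv2
s=telemetry.get_state();print({k:s[k] for k in("t","eef_pos","eef_rot","width","contact_force")})
for n in("top","side"):
    cv2.imwrite(f"pics/{n}0.png",read_camera(n)); c=camera_info(n);print(n,c)
E
```

```text
pics
{'t': 0.0, 'eef_pos': array([ 207.46011457, -588.87433967,  237.89139094]), 'eef_rot': array([ 9.85677754e-01,  1.68637074e-01, -2.28560725e-04, -9.22660847e-04]), 'width': 87.99654372309467, 'contact_force': array([ 0.34235662, -0.00176849, -0.90496201])}
top {'fx': 504.2999352517951, 'fy': 504.2999352517951, 'cx': 320.6300746560506, 'cy': 239.60946429469232, 'R': array([[-0.01658518, -0.99970682,  0.01764123],
       [-0.98192026,  0.01295755, -0.18885103],
       [ 0.18856707, -0.02045441, -0.98184728]]), 't': array([   5.59464801,  517.88785018, 1252.47470589])}
side {'fx': 527.0251668974578, 'fy': 527.0251668974578, 'cx': 320.0642524699206, 'cy': 237.04271776055492, 'R': array([[-0.91991154, -0.39211659, -0.0027105 ],
       [-0.2289774 ,  0.54277024, -0.80806548],
       [ 0.31832706, -0.74272811, -0.58908644]]), 't': array([ 475.56840519,  234.65560282, 1056.01372976])}
```

View pics/top0.png

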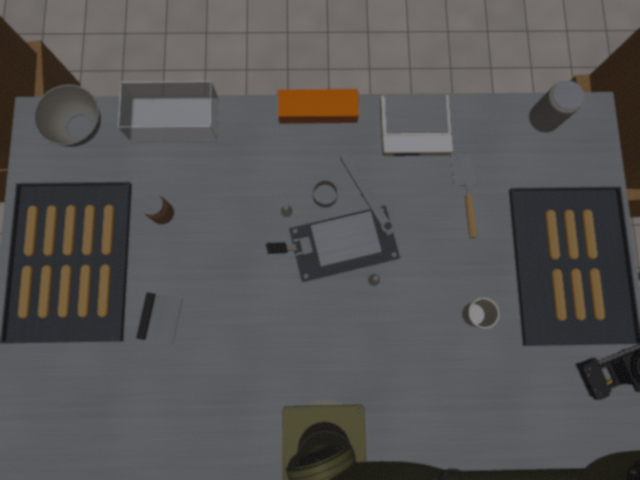

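View pics/side0.png

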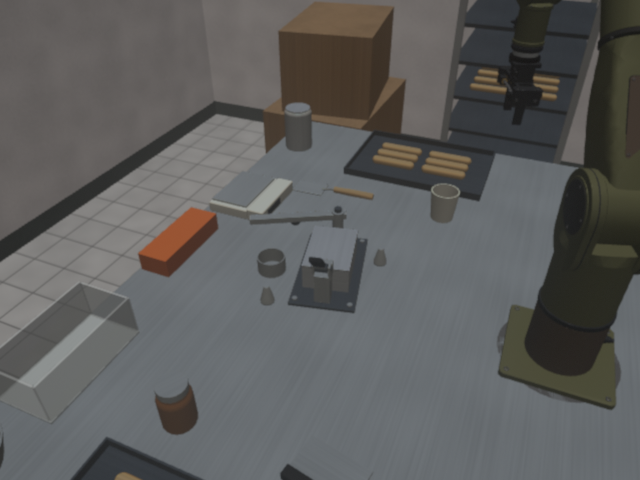

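The top view shows the clamp's plate spanning about (290–400, 205–280), with the pivot bolt near (388,226), the strap pointing up-left to about (341,158), and the lever's black grip at (277,248). The side view shows the same layout, with the lever at (318,262) and the strap running from (340,215) to (250,219). I'll zoom in to get exact pixels.

Run:
```python
import cv2,numpy as np
a=cv2.imread("pics/top0.png")[145:295,255:415]; b=cv2.imread("pics/side0.png")[190:320,235:395]
a=cv2.resize(a,(640,600),interpolation=cv2.INTER_CUBIC)
b=cv2.resize(b,(640,520),interpolation=cv2.INTER_CUBIC)
f=lambda i:np.clip(i.astype(float)*1.6,0,255).astype(np.uint8)
cv2.imwrite("pics/topc.png",f(a));cv2.imwrite("pics/sidec.png",f(b))
```

```text
(no output)
```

View pics/topc.png

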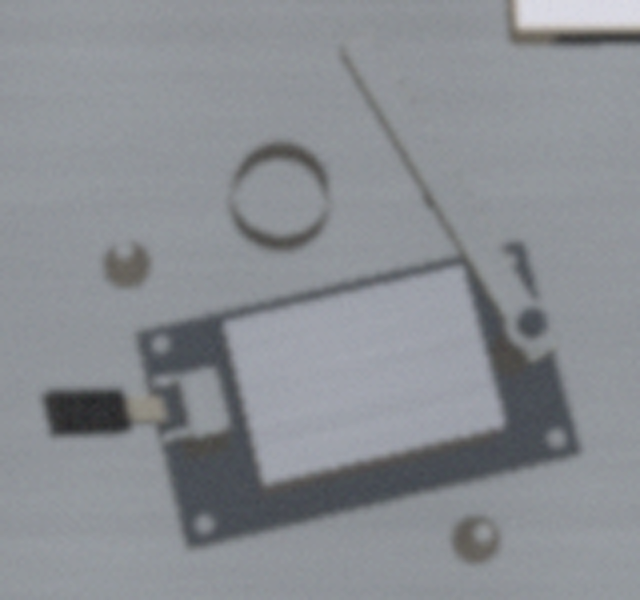

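View pics/sidec.png

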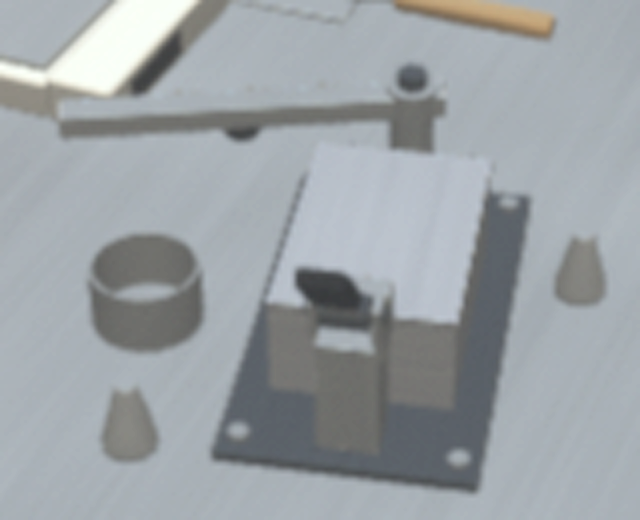

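```bash
cat > h.py <<'E'
import numpy as np
from plant import camera_info
def ray(n,u,v,z):
    c=camera_info(n);R,t=np.array(c["R"]),np.array(c["t"])
    d=R.T@np.array([(u-c["cx"])/c["fx"],(v-c["cy"])/c["fy"],1]);o=-R.T@t
    return o+d*(z-o[2])/d[2]
T=lambda u,v,z:ray("top",255+(u+.5)/4-.5,145+(v+.5)/4-.5,z)
S=lambda u,v,z:ray("side",235+(u+.5)/4-.5,190+(v+.5)/4-.5,z)
E
python3 - <<'E'
from h import *
from plant import telemetry
np.set_printoptions(precision=1,suppress=True)
from scipy.spatial.transform import Rotation as Ro
import numpy as np
# clamp x,y <-> world fit
cl=np.array([[75,135],[-75,135],[-75,-135],[54,79],[54,-79],[-54,-79],[-54,79],[0,-105]],float)
W=np.array([T(138,332,8),T(190,547,8),T(580,450,8),T(222,322,73),T(463,258,73),T(505,428,73),T(263,487,73),T(532,323,113)])[:,:2]
def fit(cl,W):
    a=cl-cl.mean(0);b=W-W.mean(0)
    th=np.arctan2((a[:,0]*b[:,1]-a[:,1]*b[:,0]).sum(),(a*b).sum());R=np.array([[np.cos(th),-np.sin(th)],[np.sin(th),np.cos(th)]])
    o=W.mean(0)-R@cl.mean(0);print("th",np.degrees(th),"o",o);print(W-(cl@R.T+o));return th,R,o
th,R,o=fit(cl,W)
c2=np.array([[75,135],[-75,135],[-75,-135],[0,-105]],float)
W2=np.array([S(215,457,8),S(477,489,8),S(530,197,8),S(412,76,113)])[:,:2];fit(c2,W2)
tc=lambda p:R.T@(p[:2]-o)
print("strap end corner: top",tc(T(343,48,101)),tc(T(343,48,85)),"side",tc(S(60,102,101)),tc(S(62,135,85)))
print("foot top",tc(T(430,203,81)),tc(S(240,133,77)))
print("lever tip top (z180..)",tc(T(46,413,170)),tc(T(46,413,190)),"side",tc(S(297,275,190)))
for n,f in dict(na=T(475,540,20),nb=T(127,264,20),cut=T(279,196,20)).items():print(n,f)
s=telemetry.get_state();print(Ro.from_quat(s["eef_rot"]).as_matrix())
E
```

```text
th 13.0667982803978 o [517.2 -65.3]
[[-0.2 -2.4]
 [ 1.4 -1.9]
 [ 1.1  1.9]
 [-0.7  0.7]
 [ 3.7 -0.6]
 [-2.   1.1]
 [-1.7  0.7]
 [-1.6  0.6]]
th 13.296100387852379 o [516.4 -61.8]
[[-2.1 -0.6]
 [ 2.   1.2]
 [ 0.6 -0.9]
 [-0.6  0.2]]
strap end corner: top [203.3 -36.8] [208.8 -39.1] side [209.2 -54.3] [205.9 -42.5]
foot top [ 95.8 -67.9] [102.3 -74.4]
lever tip top (z180..) [  4.3 196.9] [  0.4 196. ] side [ 12.  197.3]
na [ 415.6 -138.4   20. ]
nb [603.4  87.3  20. ]
cut [649.3 -14.9  20. ]
[[ 0.9  0.3 -0. ]
 [ 0.3 -0.9  0. ]
 [-0.  -0.  -1. ]]
```

Clamp origin is about (517, −63.5) with yaw 13.2°. The two views agree to about 3 mm and residuals are at most 4 mm. The strap is at about q = 1.3 and the lever at about q = 0.4. Next I shut the jaws and move to a staging point behind the strap.

>>> carry_out --motion '[{"offset":[0.2,-0.08,0]},{"offset":[0.28,-0.12,0]},{"offset":[0.28,-0.12,0]},{"offset":[0.28,-0.12,0]},{"offset":[0.28,-0.12,0]},{"offset":[0.28,-0.12,0]},{"offset":[0.28,-0.12,0]},{"offset":[0.28,-0.12,0]},{"offset":[0.28,-0.12,0]},{"offset":[0.28,-0.12,0]},{"offset":[0.28,-0.12,0]},{"offset":[0.28,-0.12,0]},{"offset":[0.28,-0.12,0]},{"offset":[0.28,-0.1,0]},{"offset":[0.28,-0.03,0],"dr":[0,0,-0.026]},{"offset":[0.1,0,0],"dr":[0,0,-0.026]},{"offset":[0,0,0.2]},{"offset":[0,0,0]},{"offset":[0,0,0]}]' --jaw 0

```text
$.motion[0]: bad value
```

>>> carry_out --motion '[{"offset":[0.2,-0.08,0],"dr":[0,0,0]},{"offset":[0.28,-0.12,0],"dr":[0,0,0]},{"offset":[0.28,-0.12,0],"dr":[0,0,0]},{"offset":[0.28,-0.12,0],"dr":[0,0,0]},{"offset":[0.28,-0.12,0],"dr":[0,0,0]},{"offset":[0.28,-0.12,0],"dr":[0,0,0]},{"offset":[0.28,-0.12,0],"dr":[0,0,0]},{"offset":[0.28,-0.12,0],"dr":[0,0,0]},{"offset":[0.28,-0.12,0],"dr":[0,0,0]},{"offset":[0.28,-0.12,0],"dr":[0,0,0]},{"offset":[0.28,-0.12,0],"dr":[0,0,0]},{"offset":[0.28,-0.12,0],"dr":[0,0,0]},{"offset":[0.28,-0.12,0],"dr":[0,0,0]},{"offset":[0.28,-0.1,0],"dr":[0,0,0]},{"offset":[0.28,-0.03,0],"dr":[0,0,-0.026]},{"offset":[0.1,0,0],"dr":[0,0,-0.026]},{"offset":[0,0,0.2],"dr":[0,0,0]},{"offset":[0,0,0],"dr":[0,0,0]},{"offset":[0,0,0],"dr":[0,0,0]}]' --jaw 0

```text
t: 2.48
eef_pos: [722.1, -144.9, 209.3]
eef_rot: [0.969, 0.248, 0.0, 0.0]
contact_force: [-0.2, 0.2, 0.3]
width: 0.3
```

```bash
cat >> h.py <<'E'
from plant import telemetry, read_camera
from scipy.spatial.transform import Rotation as Ro
o=np.array([516.8,-63.5]);TH=np.radians(13.2);RC=np.array([[np.cos(TH),-np.sin(TH)],[np.sin(TH),np.cos(TH)]])
def st():
    s=telemetry.get_state();M=Ro.from_quat(s["eef_rot"]).as_matrix();p=np.array(s["eef_pos"]);c=RC.T@(p[:2]-o)
    print("t %.2f"%s["t"],"pos",p.round(1),"clamp",c.round(1),"yaw %.1f"%np.degrees(np.arctan2(M[1,0],M[0,0])),"tilt z",M[:,2].round(3),"F",np.round(s["contact_force"],1),"w %.0f"%s["width"],"q7 %.2f"%s["joint_positions"][6])
    return p,c,M
E
python3 - <<'E'
from h import *
import cv2
st();cv2.imwrite("pics/w1.png",read_camera("wrist"))
E
```

```text
t 2.48 pos [ 722.1 -144.9  209.3] clamp [ 181.3 -126.1] yaw 28.7 tilt z [ 0. -0. -1.] F [-0.2  0.2  0.3] w 0 q7 -1.03
```

View pics/w1.png

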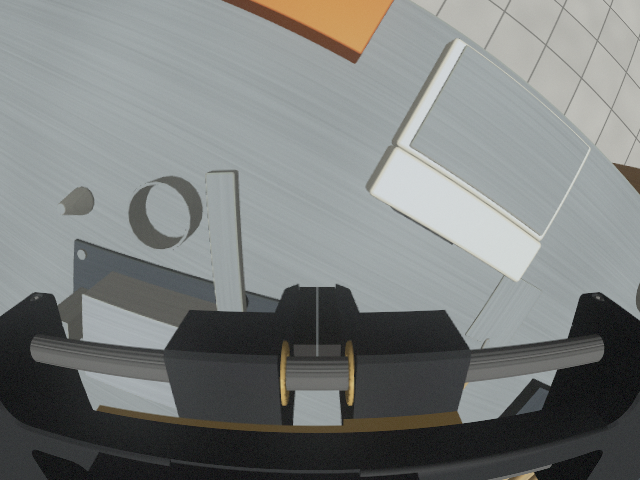

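The wrist view shows the strap clearly to the left of the fingers: end corners at about (207,171) and (238,171), sides continuing to about (217,308) and (245,308). A base plate corner is at (75,240), with the ring and nozzle further left.

```bash
cat >> h.py <<'E'
def wray(u,v,z):
    c=camera_info("wrist");a=np.array([u-c["cx"],v-c["cy"]]);r=np.hypot(*a);th=r/c["fx"]
    d=np.array([*(a/r*np.sin(th)),np.cos(th)]);R=np.array(c["R"]);d=R.T@d;q=-R.T@np.array(c["t"])
    return q+d*(z-q[2])/d[2]
E
python3 - <<'E'
from h import *
np.set_printoptions(precision=1,suppress=True)
P=np.array([RC.T@(wray(u,v,z)[:2]-o) for u,v,z in[(207,171,101),(238,171,101),(217,308,101),(245,308,101),(75,240,8)]])
print(P)
e=(P[0]+P[1])/2;b=(P[2]+P[3])/2;d=e-b
print("end",e,"r",np.hypot(*(e-[0,-105])),"q from pivot",np.arctan2(e[0],e[1]+105),"q from sides",np.arctan2(*d))
E
```

```text
[[206.5 -40.3]
 [212.  -62.4]
 [102.4 -67.9]
 [109.2 -89.8]
 [ 75.6 131.2]]
end [209.2 -51.3] r 216.0204240949378 q from pivot 1.3197249453416953 q from sides 1.3111329810360144
```

The wrist view gives strap length 216.0 mm and q = 1.317, which matches the given size. I descend beside the bar at r ≈ 130, keeping clear.

>>> carry_out --motion '[{"offset":[-0.13,-0.05,0.1],"dr":[0,0,0]},{"offset":[-0.13,-0.05,0.15],"dr":[0,0,0]},{"offset":[0,-0.03,0.2],"dr":[0,0,0]},{"offset":[0,0,0.2],"dr":[0,0,0.005]},{"offset":[0,0,0.17],"dr":[0,0,0]},{"offset":[0,0,0],"dr":[0,0,0]}]'

```text
t: 3.28
eef_pos: [677.6, -146.3, 85.0]
eef_rot: [0.971, 0.241, -0.001, -0.0]
contact_force: [-0.3, 0.1, 0.9]
width: 0.1
```

Run:
```python
from h import *
p,c,M=st();q=1.317;r=c-[0,-105];print("along",r@[np.sin(q),np.cos(q)],"d",r@[np.cos(q),-np.sin(q)])
```

```text
t 3.27 pos [ 677.6 -146.3   85. ] clamp [ 137.6 -117.3] yaw 27.9 tilt z [-0.002  0.    -1.   ] F [-0.3  0.1  0.9] w 0 q7 -1.08
along 130.09700005074592 d 46.47421310825983
```

>>> carry_out --motion '[{"offset":[0,-0.04,0],"dr":[0,0,0]},{"offset":[0,-0.04,0],"dr":[0,0,0]},{"offset":[0,-0.03,0],"dr":[0,0,0]},{"offset":[0.011,-0.061,0],"dr":[0,0,-0.022]},{"offset":[0.011,-0.061,0],"dr":[0,0,-0.022]},{"offset":[0.011,-0.061,0],"dr":[0,0,-0.022]},{"offset":[0.011,-0.061,0],"dr":[0,0,-0.022]},{"offset":[0.011,-0.061,0],"dr":[0,0,-0.022]},{"offset":[0.011,-0.061,0],"dr":[0,0,-0.022]},{"offset":[0,0,0],"dr":[0,0,0]}]'

```text
t: 4.53
eef_pos: [644.3, -81.4, 85.7]
eef_rot: [0.9, 0.436, -0.0, -0.001]
contact_force: [-0.1, -0.0, -0.2]
width: 0.1
```

```bash
cat >> h.py <<'E'
def arc():
    p,c,M=st();r=c-[0,-105];y=M[:2,1];q=np.radians(90)-(np.arctan2(M[1,0],M[0,0])-TH)
    print("tool q %.3f"%q,"along %.1f"%(r@[np.sin(q),np.cos(q)]),"d %.1f"%(r@[np.cos(q),-np.sin(q)]))
E
python3 - <<'E'
from h import *
arc()
E
```

```text
t 4.53 pos [644.3 -81.4  85.7] clamp [120.  -46.5] yaw 51.7 tilt z [-0.001  0.001 -1.   ] F [-0.1 -0.  -0.2] w 0 q7 -0.87
tool q 0.898 along 130.3 d 29.1
```

Run:
```python
from h import *
import cv2
cv2.imwrite("pics/w2.png",read_camera("wrist"))
```

```text
(no output)
```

View pics/w2.png

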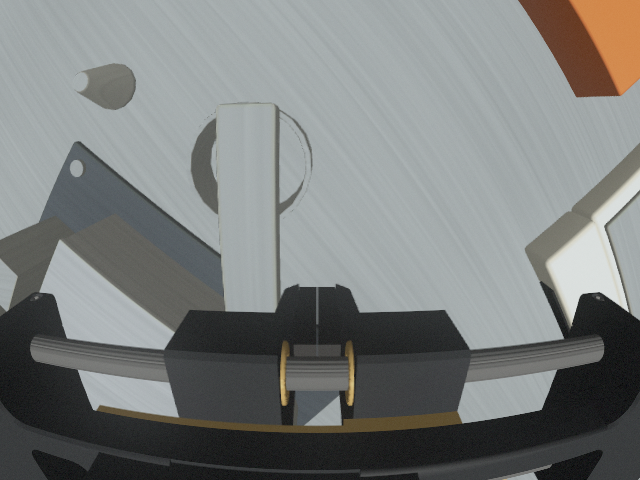

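The strap is in contact with the finger back. It follows parallel to the tool axis (columns 218–280, end at row 103) and is passing over the ring without touching it. I continue the arc.

>>> carry_out --motion '[{"offset":[0.011,-0.061,0],"dr":[0,0,-0.022]},{"offset":[0.011,-0.061,0],"dr":[0,0,-0.022]},{"offset":[0.011,-0.061,0],"dr":[0,0,-0.022]},{"offset":[0.011,-0.061,0],"dr":[0,0,-0.022]},{"offset":[0.011,-0.061,0],"dr":[0,0,-0.022]},{"offset":[0.011,-0.061,0],"dr":[0,0,-0.022]},{"offset":[0.011,-0.061,0],"dr":[0,0,-0.022]},{"offset":[0.011,-0.061,0],"dr":[0,0,-0.022]},{"offset":[0.011,-0.061,0],"dr":[0,0,-0.022]},{"offset":[0.011,-0.061,0],"dr":[0,0,-0.022]},{"offset":[0.011,-0.061,0],"dr":[0,0,-0.022]},{"offset":[0,0,0],"dr":[0,0,0]}]'

```text
t: 6.08
eef_pos: [556.2, -34.7, 85.6]
eef_rot: [0.674, 0.739, -0.001, -0.001]
contact_force: [0.2, -0.5, -1.0]
width: 0.4
```

Run:
```python
from h import *
arc()
```

```text
t 6.08 pos [556.2 -34.7  85.6] clamp [45. 19.] yaw 95.3 tilt z [-0.002 -0.001 -1.   ] F [ 0.2 -0.5 -1. ] w 0 q7 -0.48
tool q 0.138 along 129.1 d 27.4
```

>>> carry_out --motion '[{"offset":[0.007,-0.04,0],"dr":[0,0,-0.015]},{"offset":[0.007,-0.04,0],"dr":[0,0,-0.015]},{"offset":[0.003,-0.02,0],"dr":[0,0,-0.01]},{"offset":[0,-0.01,0],"dr":[0,0,-0.004]},{"offset":[0,0,0],"dr":[0,0,0]}]'

```text
t: 6.7
eef_pos: [540.8, -34.2, 85.7]
eef_rot: [0.622, 0.783, -0.0, -0.0]
contact_force: [0.8, -0.5, -0.0]
width: 0.5
```

Run:
```python
from h import *
arc()
```

```text
t 6.70 pos [540.8 -34.2  85.7] clamp [30.1 23. ] yaw 103.1 tilt z [-0. -0. -1.] F [ 0.8 -0.5 -0. ] w 1 q7 -0.41
tool q 0.002 along 128.0 d 29.9
```

Within about 2 mm of the stop. I push in small steps and watch the force.

>>> carry_out --motion '[{"offset":[0,-0.01,0],"dr":[0,0,0]},{"offset":[0,-0.01,0],"dr":[0,0,0]},{"offset":[0,0,0],"dr":[0,0,0]}]'

```text
t: 7.08
eef_pos: [537.9, -34.9, 85.7]
eef_rot: [0.622, 0.783, -0.0, -0.0]
contact_force: [-0.6, -0.1, -0.5]
width: 0.2
```

Run:
```python
from h import *
arc()
```

```text
t 7.08 pos [537.9 -34.9  85.7] clamp [27.1 23. ] yaw 103.1 tilt z [-0. -0. -1.] F [-0.6 -0.1 -0.5] w 0 q7 -0.41
tool q 0.002 along 128.1 d 26.9
```

>>> carry_out --motion '[{"offset":[0,-0.01,0],"dr":[0,0,0]},{"offset":[0,-0.01,0],"dr":[0,0,0]},{"offset":[0,0,0],"dr":[0,0,0]}]'

```text
t: 7.45
eef_pos: [536.9, -35.0, 86.0]
eef_rot: [0.622, 0.783, 0.002, 0.001]
contact_force: [5.3, 1.4, -2.8]
width: 0.4
```

Run:
```python
from h import *
import cv2
arc();b=read_camera("top")[145:295,255:415];a=read_camera("wrist");
cv2.imwrite("pics/w3.png",cv2.resize(np.hstack([cv2.resize(a,(400,300)),cv2.resize(b,(320,300),interpolation=cv2.INTER_CUBIC)]),None,fx=1.1,fy=1.1))
```

```text
t 7.45 pos [536.9 -35.   86. ] clamp [26.1 23.2] yaw 103.1 tilt z [ 0.003  0.001 -1.   ] F [ 5.3  1.4 -2.8] w 0 q7 -0.41
tool q 0.001 along 128.2 d 25.9
```

View pics/w3.png

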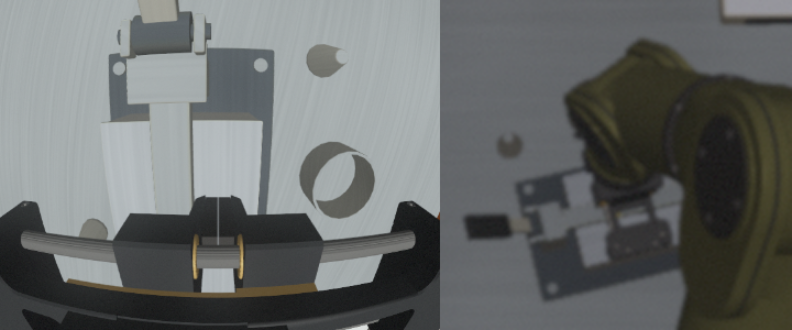

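The push force rose to 5.5 N while motion stalled, so the strap is at its stop. The wrist view shows the bar straight along the clamp with its end under the latch top plate. I withdraw sideways, rise, and check both joints.

>>> carry_out --motion '[{"offset":[0,0.08,0],"dr":[0,0,0]},{"offset":[0,0.15,0],"dr":[0,0,0]},{"offset":[0,0,-0.15],"dr":[0,0,0]},{"offset":[0,0,-0.25],"dr":[0,0,0]},{"offset":[0,0,-0.25],"dr":[0,0,0]},{"offset":[0,0,-0.25],"dr":[0,0,0]},{"offset":[0,0,0],"dr":[0,0,0]},{"offset":[0,0,0],"dr":[0,0,0]}]'

```text
t: 8.55
eef_pos: [567.8, -28.2, 219.9]
eef_rot: [0.622, 0.783, -0.001, -0.001]
contact_force: [-0.7, -0.4, -0.1]
width: 0.4
```

Run:
```python
from h import *
import cv2
arc();cv2.imwrite("pics/w4.png",read_camera("wrist"))
```

```text
t 8.55 pos [567.8 -28.2 219.9] clamp [57.7 22.8] yaw 103.1 tilt z [-0.003 -0.001 -1.   ] F [-0.7 -0.4 -0.1] w 0 q7 -0.25
tool q 0.002 along 127.9 d 57.5
```

View pics/w4.png

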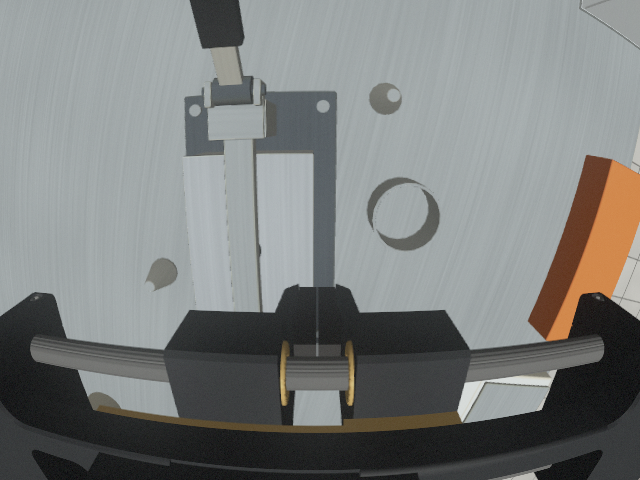

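The wrist view shows the strap at columns 225–255 (row 143) and 233–262 (row 305). The lever's grip starts at row 47, columns 203–243. The ring, both nozzles and the lid look undisturbed.

Run:
```python
from h import *
from scipy.optimize import brentq
C=lambda u,v,z:RC.T@(wray(u,v,z)[:2]-o)
a=(C(225,143,101)+C(255,143,101))/2;b=(C(233,305,101)+C(262,305,101))/2
print("strap mids",a,b,"q sides",np.arctan2(*(a-b)),"q pivot",np.arctan2(a[0],a[1]+105))
print("lid corners",C(184,156,73),C(313,153,73))
# grip's inner edge, upper face: r=40, +5 off the axis
f=lambda e:C(223,47,112+40*np.sin(e)+5*np.cos(e))[1]-(126+40*np.cos(e)-5*np.sin(e))
for e in np.arange(.4,1.25,.1):print(round(e,1),f(e).round(1),end="; ")
tip=lambda e:(RC.T@(T(46,413,112+100*np.sin(e)-5*np.cos(e))[:2]-o))[1]-(126+100*np.cos(e)+5*np.sin(e))
print();print([tip(e).round(1) for e in np.arange(.4,1.25,.1)])
```

```text
strap mids [ 2.18850162 87.13465357] [  0.95732722 -40.83273831] q sides 0.009620704150524175 q pivot 0.011389964998238189
lid corners [-51.67132105  77.71274654] [54.27837375 77.03844835]
0.4 -9.5; 0.5 -8.1; 0.6 -6.3; 0.7 -4.2; 0.8 -1.7; 0.9 1.1; 1.0 4.2; 1.1 7.5; 1.2 11.1; 
[np.float64(-23.9), np.float64(-20.4), np.float64(-16.0), np.float64(-10.8), np.float64(-4.7), np.float64(2.2), np.float64(9.7), np.float64(17.9), np.float64(26.6)]
```

The strap reads about 0.01 rad, within the 1.3 mm frame offset that the lid corners also show, so it is home. Both views put lever elevation at about 0.87. I move above and behind the lever.

>>> carry_out --motion '[{"offset":[0.1,-0.07,0],"dr":[0,0,0]},{"offset":[0.2,-0.1,0],"dr":[0,0,0]},{"offset":[0.25,-0.1,0],"dr":[0,0,0]},{"offset":[0.23,-0.1,0],"dr":[0,0,0]},{"offset":[0.1,0,0.05],"dr":[0,0,0]},{"offset":[0,0,0.07],"dr":[0,0,0]},{"offset":[0,0,0],"dr":[0,0,0]},{"offset":[0,0,0],"dr":[0,0,0]}]'

```text
t: 9.6
eef_pos: [484.9, 87.2, 202.3]
eef_rot: [0.622, 0.783, -0.001, -0.0]
contact_force: [-0.0, 0.1, -0.9]
width: 0.6
```

Run:
```python
from h import *
st()
```

```text
t 9.60 pos [484.9  87.2 202.3] clamp [  3.4 154. ] yaw 103.0 tilt z [-0.001 -0.001 -1.   ] F [-0.   0.1 -0.9] w 1 q7 -0.55
```

>>> carry_out --motion '[{"offset":[0,-0.013,0.07],"dr":[0,0,0]},{"offset":[0.006,0,0.07],"dr":[0,0,0]},{"offset":[0.045,0,0.027],"dr":[0,0,0]},{"offset":[0.041,0,0.031],"dr":[0,0,0]},{"offset":[0.039,0,0.037],"dr":[0,0,0]},{"offset":[0.034,0,0.039],"dr":[0,0,0]},{"offset":[0.03,0,0.043],"dr":[0,0,0]},{"offset":[0.025,0,0.045],"dr":[0,0,0]},{"offset":[0,0,0],"dr":[0,0,0]}]'

```text
t: 10.72
eef_pos: [475.1, 121.0, 148.0]
eef_rot: [0.621, 0.784, 0.0, -0.0]
contact_force: [-0.5, 0.0, -0.2]
width: 0.5
```

Run:
```python
from h import *
st()
```

```text
t 10.72 pos [475.1 121.  148. ] clamp [  1.5 189.1] yaw 103.2 tilt z [-0.     0.001 -1.   ] F [-0.5  0.  -0.2] w 1 q7 -0.69
```

>>> carry_out --motion '[{"offset":[0.016,0,0.052],"dr":[0,0,0]},{"offset":[0.012,0,0.05],"dr":[0,0,0]},{"offset":[0.008,0,0.05],"dr":[0,0,0]},{"offset":[0.004,0,0.045],"dr":[0,0,0]},{"offset":[0,0,0.01],"dr":[0,0,0]},{"offset":[0,0,0],"dr":[0,0,0]}]'

```text
t: 11.48
eef_pos: [474.1, 126.4, 117.4]
eef_rot: [0.622, 0.783, 0.0, -0.0]
contact_force: [-1.1, 2.1, 2.9]
width: 0.3
```

Run:
```python
from h import *
st()
```

```text
t 11.47 pos [474.1 126.4 117.4] clamp [  1.8 194.7] yaw 103.1 tilt z [ 0.     0.001 -1.   ] F [-1.1  2.1  2.9] w 0 q7 -0.74
```

>>> carry_out --motion '[{"offset":[0,0,0.01],"dr":[0,0,0]},{"offset":[0,0,0.01],"dr":[0,0,0]},{"offset":[0,0,0],"dr":[0,0,0]}]'

```text
t: 11.85
eef_pos: [474.2, 126.5, 116.8]
eef_rot: [0.621, 0.783, 0.001, 0.001]
contact_force: [-6.1, 0.8, 30.3]
width: 0.4
```

Run:
```python
from h import *
st()
```

```text
t 11.85 pos [474.2 126.5 116.8] clamp [  1.9 194.7] yaw 103.2 tilt z [ 0.003  0.    -1.   ] F [-6.1  0.8 30.3] w 0 q7 -0.75
```

The lever is at its hard stop: 30 N with no further motion, and z = 116.8 matches the level grip's top face at 117. I lift straight up and back away for the final check.

>>> carry_out --motion '[{"offset":[0,0,-0.05],"dr":[0,0,0]},{"offset":[0,0,-0.2],"dr":[0,0,0]},{"offset":[0,0,-0.28],"dr":[0,0,0]},{"offset":[0,0,-0.28],"dr":[0,0,0]},{"offset":[-0.2,0,-0.2],"dr":[0,0,0]},{"offset":[-0.28,0,0],"dr":[0,0,0]},{"offset":[-0.28,0,0],"dr":[0,0,0]},{"offset":[-0.28,0,0],"dr":[0,0,0]},{"offset":[0,0,0],"dr":[0,0,0]},{"offset":[0,0,0],"dr":[0,0,0]}]'

```text
t: 13.1
eef_pos: [508.7, -26.0, 265.4]
eef_rot: [0.622, 0.783, -0.0, -0.001]
contact_force: [0.2, 0.5, 1.5]
width: 0.2
```

Run:
```python
from h import *
import cv2
st();a=read_camera("wrist");b=read_camera("side")[170:330,200:400]
cv2.imwrite("pics/w5_full.png",a)
cv2.imwrite("pics/w5.png",np.hstack([cv2.resize(a,(430,322)),cv2.resize(b,(370,322),interpolation=cv2.INTER_CUBIC)]))
```

```text
t 13.10 pos [508.7 -26.  265.4] clamp [ 0.7 38.4] yaw 103.1 tilt z [-0.001  0.    -1.   ] F [0.2 0.5 1.5] w 0 q7 -0.23
```

View pics/w5.png

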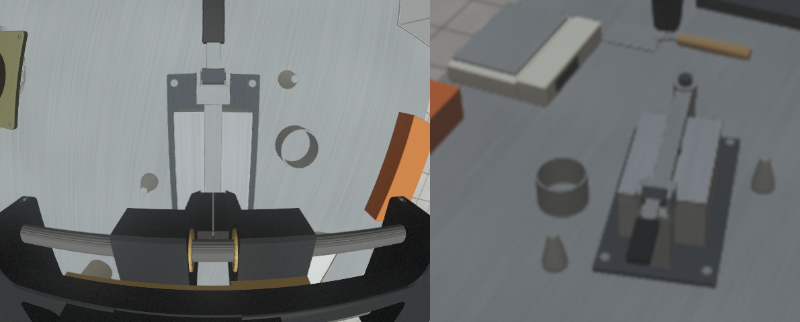

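The final views show the strap straight across the lid with its end in the latch, the lever level and pointing out along +y, and the ring and nozzles standing where they were. The hand is well above everything. I run a last numeric check of the lever, then hand in.

Run:
```python
from h import *
from plant import arm
C=lambda u,v,z:RC.T@(wray(u,v,z)[:2]-o)
print("grip inner edge (expect y 166)",C(317,63,117).round(1))
print("strap mid far",C(317,155,101).round(1))
print(arm.job_done())
```

```text
grip inner edge (expect y 166) [  1.3 165.8]
strap mid far [ 1.3 90.8]
the job is handed in; nothing more can be done
None
```

The clamp is closed and the job is handed in, at about 13 s on the robot's clock. I pushed the strap round with the back of the shut fingers until it reached its stop across the lid. Only then did I push the cam lever down to its stop, and I finished with the hand raised clear.

**Last checks:**
- **Strap:** the push force rose to 5.5 N with no further motion. In the images the strap reads about 0.01 rad. The strap and lid both sit about 1.3 mm off in my clamp frame, which accounts for that reading. Its end is under the latch plate.
- **Lever:** it stopped at about 30 N with the fingertip at 116.8 mm, against 117 mm for a level grip. The grip's inner edge measured y 165.8 mm, where 166 mm was expected.
- **Surroundings:** the lid, ring and both nozzles look unmoved. I didn't re-measure the jar, cup, spatula and scraper, but the hand never went low near them.

No check failed or disagreed beyond the few millimetres of calibration error. One move call was refused for its format before anything moved.

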